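# Clear the inspection microscope's stage

### The job

Lift the handled steel pot off the microscope's stage and set it down upright, without dropping it, on the cork mat beside the stage. Then use the bench brush to sweep all four metal offcuts off the stage into the blue tray, and lay the brush back along its black rubber pad, bristles down. Never touch the offcuts with the gripper, tip the pot, let anything touch the microscope's optical head, bump the microscope with the robot or shift the other things on the bench.

Things in the scene. Friction and masses are not known exactly. Their poses are not given: they have to be found in the camera images.
- scope: Cream and black microscope, fixed. Origin on the bench under the stage's centre; x away from the robot, z up. Stage: black plate 170 (x) by 210 mm (y), top 45 mm above the bench; rims 5 mm thick, 6 mm high along its x = +-85 edges; the ends y = +-105 are open, the mat by one, the tray by the other (which varies). Foot 18 mm high back to x = 170; column 26 mm thick, 400 tall at x = 145, y = -70.
- optics: Optical head, fixed over the stage; origin and axes of scope. Above the bench: objective 26 mm thick at x = y = 0 down to 158 mm; black turret of radius 72 mm at 188 to 206 mm; cream body 100 x 85 mm up to 322 mm (knob to 362), an arm back to the column. It overhangs the pot's handle, so take that with the tool leaning back towards the robot, 30 to 45 degrees from vertical.
- stage_top (a point): Centre of the stage's flat top, 45 mm above the bench.
- pot: Lidded steel pot, 68 mm across, 64 mm high, 0.13 to 0.25 kg, on the stage. Origin at the centre of its underside, z up. A straight black handle sticks out level along its -x, roughly towards the robot (up to 35 degrees off), from 47 to 109 mm from the axis, 14 mm wide, 18 mm high, its centre line 42 mm above the underside.
- pot_handle (a point): Grip point on the pot's handle: 85 mm from the pot's axis along its own -x, 42 mm above its underside; axes as pot (the handle runs along x, so grip across y).
- mat: Cork mat, fixed, 150 mm in x, 130 mm in y, 6 mm thick, lying on the bench against an open end of the stage. Origin at the centre of its underside.
- tray: Blue open catch tray, fixed, 180 mm in x, 130 mm in y, 34 mm high (11 mm lower than the stage), walls and floor 3 mm, standing 3 mm from the other open end of the stage. Origin at the centre of its underside.
- brush: Bench brush, 0.11 kg, lying bristles down. Origin at the centre of the bristles' underside; z up, handle towards -x. The dark stiff (rigid) bristles form a block 130 mm in x, 30 mm wide, 24 mm high; the wooden back above reaches 44 mm. Handle 16 mm wide, 18 mm high, from x = -65 to -189 mm, its centre line 34 mm above the bristles' underside.
- brush_grip (a point): Grip point on the brush handle: x = -115 mm, 34 mm above the bristles' underside; axes as brush (the handle runs along x, so grip across y).
- pad: Black rubber pad of the brush, fixed, 280 mm in x, 100 mm in y, 4 mm thick. Origin at the centre of its underside; the brush first lies along its x with the bristles near x = +60 mm.
- chip0: Brass offcut, a block 17 x 14 x 14 mm, 20 g, loose on the stage. Origin at the centre of its underside as it first stands.
- chip1: Copper offcut, a stepped block 18 x 13 x 14 mm, 20 g, loose on the stage. Origin at the centre of its underside as it first stands.
- chip2: Red-painted hexagonal bar offcut, 18 mm across and 13 mm high, 20 g, loose on the stage. Origin at the centre of its underside as it first stands.
- chip3: Yellow-painted offcut, a block 14 x 16 x 13 mm, 20 g, loose on the stage. Origin at the centre of its underside as it first stands.
- lens: Bystander: spare brass objective standing on end, 26 mm across, 46 mm high, between the stage and the brush. Origin under its centre.
- oil: Bystander: amber bottle, 42 mm across, 88 mm high, on the right. Origin under its centre.
- jar: Bystander: small jar with a blue cap, 48 mm across, 52 mm high, near the robot. Origin under its centre.
- dish: Bystander: covered dish, 88 mm across, 18 mm high, in front of the stage. Origin under its centre.
- driver: Bystander: screwdriver lying on the bench, 170 mm long, about 30 mm high. Origin under its middle.
- eyepiece: Bystander: black eyepiece standing on end, 34 mm across, 40 mm high, on the right. Origin under its centre.
There are look-alikes about, which are no part of the job. Of the things that look like the mat, the smaller one is meant.

How it is judged (in metres and radians):
On the way, in this order (a step that is already met when the one before it is completed fails the run):
1. the pot is lifted clear of the stage (z of pot in the frame of scope above 0.053 m), for 0.1 s.
2. the pot stands upright, released and at rest, with its whole base on the cork mat (x of pot in the frame of mat between -0.045 and 0.045 m and y of pot in the frame of mat between -0.035 and 0.035 m and z of pot in the frame of mat below 0.012 m and angle between pot's own z axis and vertical below 0.08 rad and linear speed of pot below 0.03 m/s and contact force between the fingers and pot below 0.1 N), for 0.2 s.
3. the brush is picked up from its pad (z of brush in the frame of pad above 0.03 m), for 0.1 s.
4. all four offcuts lie in the blue tray (x of chip0 in the frame of tray between -0.09 and 0.09 m and y of chip0 in the frame of tray between -0.065 and 0.065 m and z of each of chip0, chip1, chip2, chip3 in the frame of tray below 0.034 m and linear speed of each of chip0, chip1, chip2, chip3 below 0.05 m/s and x of chip1 in the frame of tray between -0.09 and 0.09 m and y of chip1 in the frame of tray between -0.065 and 0.065 m and x of chip2 in the frame of tray between -0.09 and 0.09 m and y of chip2 in the frame of tray between -0.065 and 0.065 m and x of chip3 in the frame of tray between -0.09 and 0.09 m and y of chip3 in the frame of tray between -0.065 and 0.065 m), for 0.2 s.
At the end, for the whole second after the job is handed in: Pot upright (0.08 rad), released, at rest on the cork mat, centre within 45 mm (x) and 35 mm (y) of its centre; all four offcuts at rest in the blue tray; brush at rest bristles down on its pad, bristle centre within 85 mm (x) and 40 mm (y) of pad centre, along it within 0.35 rad (all of step 2 and all of step 4 and x of brush in the frame of pad between -0.085 and 0.085 m and y of brush in the frame of pad between -0.04 and 0.04 m and z of brush in the frame of pad below 0.012 m and angle between brush's own z axis and vertical below 0.1 rad and angle between the x axis of brush and the x axis of pad, either way round below 0.35 rad and linear speed of brush below 0.03 m/s); the robot touches nothing.
It fails at once if the gripper or arm touches an offcut (over 0.5 N) (contact force between any of the fingers, the arm and chip0 above 0.5 N or contact force between any of the fingers, the arm and chip1 above 0.5 N or contact force between any of the fingers, the arm and chip2 above 0.5 N or contact force between any of the fingers, the arm and chip3 above 0.5 N).
It fails at once if anything touches the microscope's optical head (over 3 N) (contact force between optics and anything else above 3 N).
It fails at once if the robot bumps the microscope (over 8 N) (contact force between any of the fingers, the arm and scope above 8 N).
It fails at once if the pot is tipped by more than 0.45 rad, or dropped or pressed hard on to the mat (over 40 N) (angle between pot's own z axis and vertical above 0.45 rad or contact force between pot and mat above 40 N).
It fails at once if a bystander is moved by more than 20 mm (distance of any of lens, oil, jar, dish, driver, eyepiece from where it was at the start of the episode above 0.02 m).
It also fails if it takes over 64 s, if anything falls off the work surface, if the arm or the gripper's body presses on something with over 40 N, if the wrist force passes 120 N, or if a joint passes its speed limit or range.

### The arm

A 7-joint arm with a two-finger parallel gripper is mounted at the origin on the work surface. World frame = base frame: x ahead of the robot, y to its left, z up, the work surface at z = 0. Lengths are in mm, angles in rad, forces in N, time in s.
With the tool pointing down it reaches from about 400 to 875 mm from the base axis. Payload 4.4 kg.
Tool frame: the origin (TCP) lies at the very end of the fingers, on their centre line; the grasp point (between the pads) lies 19 mm behind it; z points along the fingers, y is the line along which they close (so a half turn about z gives the same grasp; the last joint's range is limited). The gripper opens to 85 mm and grips with 20 to 120 N. Pads are 22 mm wide; open, the fingers measure 114 mm over their backs; the gripper's body (76 mm by 85 mm) begins 54 mm behind the grasp point. The pads swing forward as they close: fully open they stand 13 mm farther back than shut.
Start: joints at [-1.392, 0.628, 0.038, 1.517, -0.027, 0.996, -0.02], TCP at [157.509, 630.642, 200.213] pointing down, gripper open.
Joint ranges: [-3.06, 3.06], [-0.37, 2.12], [-1.25, 1.32], [0.18, 2.47], [-1.1, 4.24], [0.23, 1.98], [-2.94, 2.94]. Speed limits (rad/s): [2.57, 2.57, 3.14, 3.14, 3.14, 3.14, 3.14].

### API

Orientations are given as [roll, pitch, yaw] about the fixed x, y, z axes, in that order (R = Rz(yaw) Ry(pitch) Rx(roll)).
In Python, from cell import monitor, viewer, workorder gives the robot as it stands.
- The arm moves only by the tool arm_command, never from a script. Its argument "series" is one flat list of numbers, 5 for each row, row after row: the opening in per cent of the stroke, from 0 (shut) to 100 (fully open), then the shift along the tool's x, y, z in cm, then the turn about the tool's z in degrees. In form: [claw, x, y, z, roll, claw, x, y, z, roll, ...]. A call has exactly 5 rows; each row is the pose to reach, as a shift and turn from the pose commanded when the call began, along the tool's axes at that moment; what a row does not reach only later rows make up. A row lasts 1/12 s, in which the tool goes at most 41.7 mm and 7.16 degrees, less where a joint would pass 70% of its speed; a pose out of reach is approached as far as the arm can. A call with a gripper value outside its range is refused whole. The fingers move at their own pace and stop on an object; the grip force is fixed at half the most. Time passes only in rows, so rows that repeat a pose let the fingers close, or fill a call up. It gives the time, the measured TCP pose, the force, the opening and the grip force at its end, in the units of the state.
- monitor.read_state(): the state, without advancing time (a new reading comes with each control period).
- viewer.get_image(name): name is "scene" or "top" or "wrist"; returns (picture, depth): 384x512x3 uint8, red, green, blue; 384x512 float32, mm along the optical axis (not along the pixel's ray), 0 where there is no reading.
- viewer.camera_model(name): a dict with "mtx" (3x3 intrinsics, pixels), "R" (3x3) and "t" (3): a world point X has camera coordinates R X + t. Camera axes: x right, y down, z forward; pixel columns grow to the right and rows downward; lengths in mm; the calibration is good to about 2 mm. A picture is of the moment at which its call begins: read the wrist's pose just before it. camera_model takes no time and is no camera call; for the wrist camera it gives the pose at the moment of the call.
- workorder.finish_job(): hands the job in; it is judged then, once.
The state is a dict: "clock": time; "qpos": joint angles; "qd": joint speeds; "tau": joint torques, N m; "eef_pos": TCP position; "tool_rot": TCP orientation; "force": force on the tool from outside, world axes, zero at the start; "torque": the same for the moment, N m; "width": finger opening in mm; "gripper_force": force on a finger pad.
Only numpy, scipy, OpenCV 4.12 (cv2) and the standard library are available. Lean on these libraries where they do the work, as an engineer would, in place of code of your own. Each camera call takes 0.05 s, during which the arm holds its last target. There are 200 camera calls.

## Working session

There is one attempt and no reset: what is moved stays moved. The work goes in short steps, Python scripts to look and compute and a tool call to move; the robot and the scene stay as the last step left them, time stands still between calls to the robot, and variables do not carry over. Pictures are saved under pics/ and viewed, at most 10 in all, crops included, and the job is handed in when it is done.

Besides the shell and the picture viewer there is one more tool, called after "Emit:" by a JSON object that holds its "name" and its "arguments", one argument or row to a line. arm_command: Moves the arm, as the interface text tells. Its arguments: {"type":"object","properties":{"series":{"type":"array","items":{"type":"number"}}},"required":["series"]}

```bash
ls; mkdir -p pics
python3 - <<'E'
from cell import monitor, viewer
import cv2, numpy as np
print(monitor.read_state())
for n in ("scene","top"):
    p,d=viewer.get_image(n); m=viewer.camera_model(n)
    np.savez(f"{n}0.npz",p=p,d=d,**m)
    cv2.imwrite(f"pics/{n}0.png",cv2.resize(p[:,:,::-1],(800,600),interpolation=cv2.INTER_CUBIC))
    print(n,m)
E
```

```text
pics
{'clock': 0.0, 'qpos': array([-1.3917768 ,  0.62934705,  0.0384438 ,  1.51837757, -0.02701577,
        0.99629475, -0.02001267]), 'qd': array([-0.00037911, -0.0008237 ,  0.00039714, -0.00084057,  0.00072188,
        0.00084967,  0.00033069]), 'tau': array([-1.20550005e-03, -5.63406873e+01,  1.22629579e+00, -1.93439054e+01,
        1.11496914e-02,  1.06156166e-02,  1.52511443e-06]), 'eef_pos': array([157.34994549, 629.95697223, 199.28551969]), 'tool_rot': array([-3.13968393e+00,  1.33614380e-05,  2.89675017e+00]), 'force': array([-0.1396619 , -0.67210636,  0.83306526]), 'torque': array([ 0.02779183, -0.01824962,  0.01993346]), 'gripper_force': 0.0, 'width': 85.65551585864617}
scene {'mtx': array([[382.79525688,   0.        , 249.91584472],
       [  0.        , 382.79525688, 188.95490745],
       [  0.        ,   0.        ,   1.        ]]), 'R': array([[ 0.48959047,  0.87195191, -0.00101918],
       [ 0.48115884, -0.27113929, -0.8336484 ],
       [-0.72717766,  0.40765592, -0.55229458]]), 't': array([-223.59434921, -155.61124294, 1474.7482585 ])}
top {'mtx': array([[435.35843052,   0.        , 254.99368135],
       [  0.        , 435.35843052, 183.21017798],
       [  0.        ,   0.        ,   1.        ]]), 'R': array([[-1.51163697e-02, -9.99881314e-01, -2.97536592e-03],
       [-9.89740923e-01,  1.53857454e-02, -1.42042893e-01],
       [ 1.42071812e-01,  7.97668535e-04, -9.89856032e-01]]), 't': array([   8.41738269,  459.72320883, 1221.82351358])}
```

View pics/scene0.png

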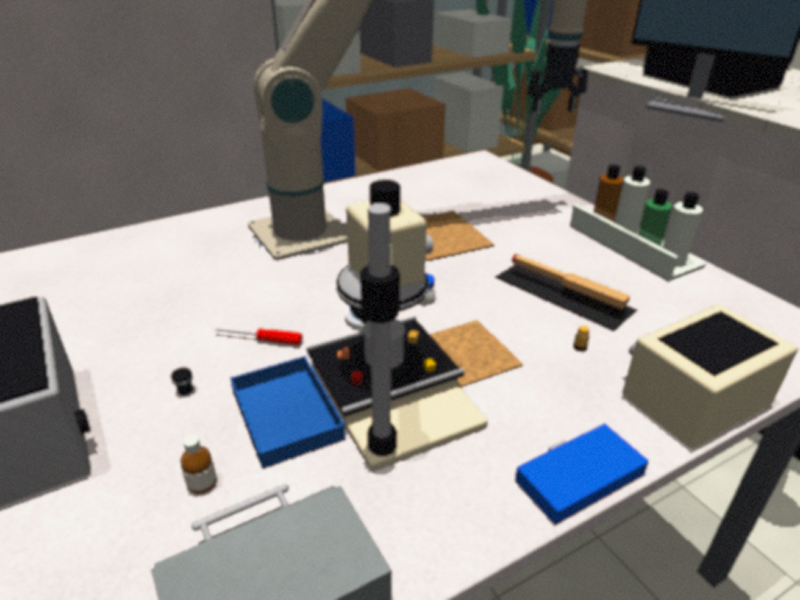

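View pics/top0.png

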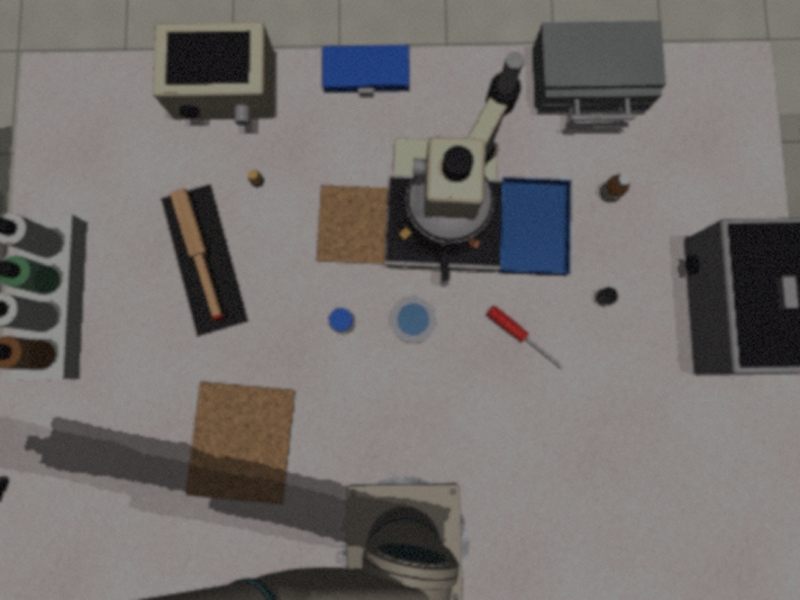

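The scene picture shows the microscope in the middle (380,330), with the tray on its right side (285,410 in scene; 535,225 in top). In the top view:
- **Mat candidates:** the small one at (352,225) touches the stage's left end. The larger one at (240,440), near the robot, doesn't. The small one fits "smaller" and "against an open end".
- **Blue tray candidates:** the open one at (535,225) beside the stage fits. The closed blue box at (365,67) doesn't.
- **Brush:** it lies on its pad at (205,260), handle towards the robot.

I'll confirm these in one crop and measure.

```bash
cat > h.py <<'E'
import numpy as np, cv2
from scipy.spatial.transform import Rotation as Ro
def load(n): return dict(np.load(n))
def ray(m,u,v,z):
    "pixel -> world point on plane z"
    d=m['R'].T@np.linalg.solve(m['mtx'],[u,v,1.]); c=-m['R'].T@m['t']
    return c+d*(z-c[2])/d[2]
def cloud(m):
    h,w=m['d'].shape; v,u=np.mgrid[:h,:w]
    r=np.stack([u,v,np.ones_like(u)],-1)@np.linalg.inv(m['mtx']).T*m['d'][...,None]
    return (r-m['t'])@m['R']
E
python3 - <<'E'
from h import *
m=load('top0.npz'); P=cloud(m); p=m['p']
hsv=cv2.cvtColor(p,cv2.COLOR_RGB2HSV)
def box(name,mask,roi):
    u0,v0,u1,v1=[int(a/1.5625) for a in roi]; k=np.zeros(mask.shape,bool); k[v0:v1,u0:u1]=1
    k&=mask&(m['d']>0); X=P[k]; 
    r=cv2.minAreaRect(X[:,:2].astype(np.float32)); print(name,len(X),np.round(r[0]),np.round(r[1]),round(r[2],1),'z med',np.percentile(X[:,2],[5,50,95]).round(), cv2.boxPoints(r).round().tolist())
H,S,V=[hsv[...,i].astype(int) for i in range(3)]; z=P[...,2]
br=(H>5)&(H<20)&(S>90)
box('mat',br&(z<15),(305,175,392,275)); box('bigmat',br&(z<15),(180,370,305,510))
box('tray',(H>100)&(H<125)&(S>120)&(z<60),(490,170,585,285))
box('pad',(V<60)&(z<12),(150,175,255,345))
box('brush',br&(z>15)&(z<70),(150,175,255,330))
box('stagefront',(V<75)&(z>38)&(z<60),(380,170,510,275))
box('pothandle',(V<60)&(z>80)&(z<125),(430,240,460,290))
box('driver',(S>120)&(z<45)&((H<8)|(H>170)),(480,300,570,375))
box('lens',(z>35)&(z<60),(240,165,270,190));box('dish',(z>10)&(z<30),(385,290,440,350));box('jar',(z>40)&(z<60),(320,300,360,340))
box('oil',(z>30)&(z<100),(600,170,635,205));box('eyep',(z>25)&(z<50),(590,280,625,310))
c=p[105:190,195:380,::-1]; cv2.imwrite('pics/crop1.png',cv2.resize(c,None,fx=4.3,fy=4.3,interpolation=cv2.INTER_CUBIC))
E
```

```text
mat 1972 [586.  89.] [126. 145.] 86.3 z med [ 1.  6. 10.] [[510.0, 30.0], [655.0, 21.0], [663.0, 147.0], [518.0, 156.0]]
bigmat 4197 [181. 295.] [174. 202.] 84.5 z med [ 4.  8. 12.] [[72.0, 218.0], [273.0, 198.0], [290.0, 372.0], [89.0, 391.0]]
tray 2551 [ 572. -252.] [132. 180.] 86.5 z med [-1.  3. 28.] [[478.0, -313.0], [658.0, -324.0], [666.0, -192.0], [486.0, -181.0]]
pad 2073 [524. 371.] [276.  96.] 16.2 z med [-1.  3.  8.] [[378.0, 379.0], [405.0, 287.0], [670.0, 364.0], [643.0, 456.0]]
brush 773 [539. 323.] [245. 157.] 12.4 z med [34. 47. 51.] [[402.0, 373.0], [436.0, 220.0], [675.0, 273.0], [642.0, 426.0]]
stagefront 1856 [575. -87.] [219. 167.] 86.8 z med [41. 45. 49.] [[485.0, -192.0], [652.0, -201.0], [664.0, 18.0], [497.0, 27.0]]
pothandle 118 [495. -78.] [14. 68.] 88.5 z med [90. 96. 99.] [[461.0, -84.0], [529.0, -86.0], [530.0, -72.0], [461.0, -70.0]]
driver 204 [ 390. -198.] [81. 22.] 49.9 z med [19. 24. 29.] [[355.0, -221.0], [372.0, -236.0], [424.0, -174.0], [407.0, -160.0]]
lens 44 [673. 274.] [20. 19.] 17.1 z med [36. 44. 49.] [[661.0, 280.0], [667.0, 262.0], [686.0, 267.0], [680.0, 286.0]]
dish 699 [400. -22.] [84. 85.] 89.5 z med [12. 16. 21.] [[357.0, -64.0], [442.0, -65.0], [443.0, 19.0], [358.0, 20.0]]
jar 187 [399. 110.] [40. 42.] 87.7 z med [47. 51. 56.] [[377.0, 91.0], [419.0, 89.0], [421.0, 129.0], [379.0, 130.0]]
oil 209 [ 638. -404.] [41. 35.] 50.7 z med [35. 60. 89.] [[611.0, -408.0], [638.0, -431.0], [665.0, -399.0], [637.0, -376.0]]
eyep 122 [ 435. -380.] [33. 32.] 87.7 z med [32. 38. 42.] [[419.0, -395.0], [451.0, -397.0], [452.0, -364.0], [420.0, -363.0]]
```

View pics/crop1.png

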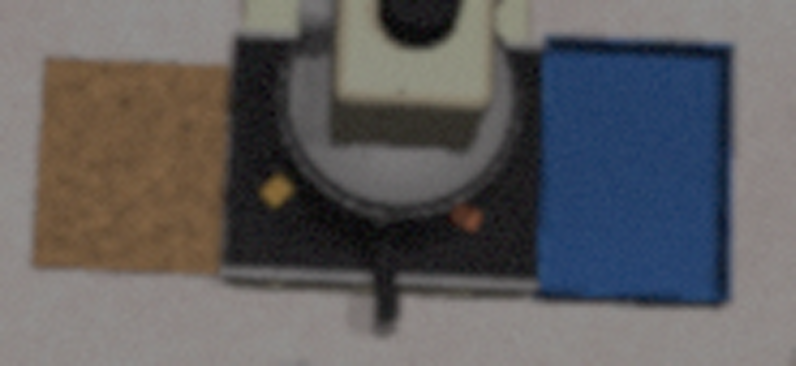

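The crop confirms the mat at left: 145 x 126 mm measured, against 202 x 174 for the look-alike. The tray is at right, brass is at (278,190), copper at (466,217), and the pot handle is at (385,300), pointing at the robot. The moves can't tilt the tool, so I need to know how much clearance a vertical tool has at the turret.

Run:
```python
from h import *
m=load('top0.npz'); s=load('scene0.npz'); P=cloud(m);Q=cloud(s)
def sel(P,p,lo,hi,cond=None):
    k=np.all((P>lo)&(P<hi),-1)
    if cond is not None:
        k&=cond
    return P[k]
hs=lambda p: cv2.cvtColor(p,cv2.COLOR_RGB2HSV).astype(int)
for n,M,C in(('top',m,P),('scene',s,Q)):
    T=sel(C,None,[480,-200,186],[680,50,212]); 
    if len(T): print(n,'turret x',np.percentile(T[:,0],[0.5,2,50]).round(1),'y',np.percentile(T[:,1],[1,99]).round(1),len(T))
    c,r=cv2.minEnclosingCircle(T[:,:2].astype(np.float32)); print(c,r)
    Hh=sel(C,None,[440,-130,75],[500,-40,105]); 
    if len(Hh)>20: print('handle',len(Hh),Hh.min(0).round(),np.median(Hh,0).round(),Hh.max(0).round()); t=Hh[Hh[:,2]>88]; print(np.polyfit(t[:,0],t[:,1],1) if len(t) else '')
    G=sel(C,None,[380,280,25],[660,460,65],hs(M['p'])[...,1]>90)
    G=G[G[:,1]<430]
    r=cv2.minAreaRect(G[:,:2].astype(np.float32)); print('brush',r,cv2.boxPoints(r).round().tolist(), np.percentile(G[:,2],[50,95]))
    h=G[G[:,0]<480]; 
    h=h[h[:,2]>35]
    w,v=np.linalg.eigh(np.cov(h[:,:2].T)); print(' handle axis',h.mean(0).round(),v[:,1], np.degrees(np.arctan(v[1,1]/v[0,1])))
    H=hs(M['p']); k=np.all((C>[490,-195,48])&(C<[665,25,70]),-1)&(H[...,1]>110)&(H[...,2]>60)
    nn,l,st,ce=cv2.connectedComponentsWithStats(k.astype(np.uint8))
    for i in range(1,nn):
        if st[i,4]>5: print(' chip',ce[i].round(),st[i,4],np.median(C[l==i],0).round(),np.median(M['p'][l==i],0))
```

```text
top turret x [507.2 508.6 539. ] y [-150.2  -13.5] 609
(577.2049560546875, -82.05636596679688) 71.44869232177734
handle 76 [461. -87.  79.] [480. -79.  96.] [500. -72. 102.]
[-7.27185739e-03 -7.55580528e+01]
brush ((525.1228637695312, 372.9580993652344), (251.7939453125, 31.198646545410156), 18.862133026123047) [[401.0, 347.0], [411.0, 317.0], [649.0, 399.0], [639.0, 428.0]] [46.6144575 50.9943747]
 handle axis [442. 344.  46.] [-0.94780382 -0.31885406] 18.593637662985422
 chip [259. 149.] 34 [554. -12.  58.] [111.5  88.   49. ]
 chip [303. 155.] 23 [ 536. -137.   55.] [78. 49. 37.]
scene turret x [521.4 529.2 616. ] y [-155.3  -26.4] 410
(580.7113037109375, -85.88990020751953) 70.95557403564453
handle 26 [464. -90.  81.] [488. -89.  89.] [499. -85.  97.]
[ 5.93563123e-02 -1.17051021e+02]
brush ((530.4810180664062, 365.6043701171875), (252.4209442138672, 31.061532974243164), 19.925457000732422) [[407.0, 337.0], [417.0, 308.0], [654.0, 394.0], [644.0, 423.0]] [44.8721783  51.31467189]
 handle axis [446. 337.  44.] [-0.95178136 -0.30677718] 17.865115156614454
 chip [264. 215.] 43 [559. -15.  59.] [133.  99.  36.]
 chip [219. 225.] 45 [ 540. -138.   55.] [110.  60.  39.]
 chip [274. 233.] 46 [636. -30.  59.] [131. 101.   0.]
 chip [228. 241.] 44 [ 606. -146.   59.] [81.  11.   9.5]
```

Turret is at (578,-83), so its front edge is at x≈506. The handle's end is at x≈462. A vertical tool only fits at the handle's tip, so I'll pinch the tip, drag the pot about 32 mm towards the robot along the stage, then regrip properly. Moving over now.

Emit:
{"name": "arm_command", "arguments": {
  "series": [100, -2.5, -1.8, 0, -2.8, 100, -5, -3.7, 0, -5.6, 100, -7.6, -5.5, 0, -8.4, 100, -10, -7.4, 0, -11.2, 100, -12.6, -9.2, 0, -14]
}}

```text
clock: 0.52
eef_pos: [257.7, 509.3, 199.8]
tool_rot: [-3.141, -0.001, -3.139]
force: [0.8, -0.3, -0.5]
width: 85.0
gripper_force: 0.0
```

Emit:
{"name": "arm_command", "arguments": {
  "series": [100, -2.5, -2.5, 0, 0, 100, -5.5, -5.5, 0, 0, 100, -8.5, -8.5, 0, 0, 100, -11.5, -11.5, 0, 0, 100, -14, -14, 0, 0]
}}

```text
clock: 0.93
eef_pos: [398.9, 368.3, 200.0]
tool_rot: [-3.141, -0.0, 3.14]
force: [0.7, 0.3, 0.0]
width: 85.6
gripper_force: 0.0
```

Emit:
{"name": "arm_command", "arguments": {
  "series": [100, -0.5, -4, 0, 0, 100, -1, -8, 0, 0, 100, -1.5, -12, 0, 0, 100, -2, -16, 0, 0, 100, -2.5, -19, 0, 0]
}}

```text
clock: 1.35
eef_pos: [421.7, 176.9, 200.0]
tool_rot: [-3.14, -0.001, 3.139]
force: [0.3, 0.2, -0.4]
width: 85.6
gripper_force: 0.0
```

Emit:
{"name": "arm_command", "arguments": {
  "series": [100, -0.2, -4, 0, 0, 100, -0.4, -8, 0, 0, 100, -0.6, -12, 0, 0, 100, -0.8, -15, 0, 0, 100, -0.8, -18, 0, 0]
}}

```text
clock: 1.77
eef_pos: [430.1, -1.4, 200.2]
tool_rot: [-3.141, 0.0, 3.14]
force: [0.6, -0.1, -0.2]
width: 85.2
gripper_force: 0.0
```

Emit:
{"name": "arm_command", "arguments": {
  "series": [100, 0, -2, 0, 0, 100, 0, -4, 0, 0, 100, 0, -6, 0, 0, 100, 0, -7.6, 0, 0, 100, 0, -7.6, 0, 0]
}}

```text
clock: 2.18
eef_pos: [429.7, -78.8, 200.1]
tool_rot: [-3.14, -0.0, 3.136]
force: [-0.3, 0.1, -0.5]
width: 85.4
gripper_force: 0.0
```

Run:
```python
from cell import monitor, viewer
from h import *
st=monitor.read_state(); print(st['eef_pos'],st['tool_rot'],st['clock'],st['qpos'])
m=viewer.camera_model('wrist'); p,d=viewer.get_image('wrist'); np.savez('wrist1.npz',p=p,d=d,**m)
C=cloud(load('wrist1.npz'))
k=np.all((C>[440,-130,80])&(C<[540,-30,103]),-1)&(d>0); X=C[k]; print(len(X))
if len(X): print(np.percentile(X,[1,50,99],axis=0).round(1)); 
for a in range(455,530,10):
    y=X[(X[:,0]>a)&(X[:,0]<a+10)]; 
    if len(y): print(a,len(y),np.percentile(y[:,1],[3,50,97]).round(1),np.percentile(y[:,2],[50,90]).round(1))
cv2.imwrite('pics/wrist1.png',cv2.resize(p[:,:,::-1],(800,600)))
```

```text
[429.73585329 -78.81115448 200.084611  ] [-3.13991435e+00 -3.18095269e-04  3.13574689e+00] 2.1833 [ 0.07197691  0.32934442  0.05713537  2.08181563 -0.02510837  0.73120334
  1.70969222]
849
[[460.6 -89.5  81. ]
 [497.8 -80.1  96.1]
 [539.8 -67.1 102.5]]
455 102 [-87.7 -81.1 -75.3] [93.7 96.5]
465 104 [-87.8 -81.  -74.3] [96.2 96.9]
475 99 [-86.8 -81.1 -74.3] [96.5 97.1]
485 92 [-87.  -80.6 -74.3] [96.4 97.3]
495 96 [-87.  -80.1 -73.1] [96.3 97.2]
505 91 [-86.  -79.  -73.1] [96.4 97.2]
515 63 [-86.1 -80.2 -73.1] [96.1 97.2]
525 50 [-82.7 -79.1 -75.5] [92.4 93.3]
```

View pics/wrist1.png

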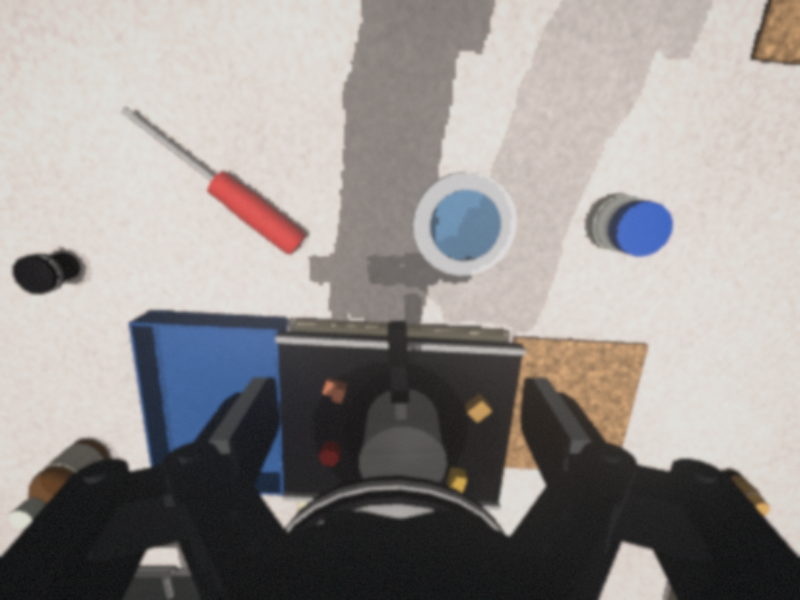

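The wrist view shows the handle tip at (397,325) pointing straight up the picture. Copper is at (334,390), brass at (479,410), red at (330,455) and yellow at (457,480). I'll descend in front of the handle, then ease forward.

Emit:
{"name": "arm_command", "arguments": {
  "series": [100, 0, -0.2, 2.5, 0, 100, 0, -0.2, 5, 0, 100, 0, -0.2, 8, 0, 100, 0, -0.2, 11, 0, 100, 0, -0.2, 13.2, 0]
}}

```text
clock: 2.65
eef_pos: [429.5, -75.6, 66.3]
tool_rot: [3.141, -0.002, -3.14]
force: [0.4, 0.4, -0.0]
width: 85.2
gripper_force: 0.0
```

Emit:
{"name": "arm_command", "arguments": {
  "series": [100, -0.6, 0, 0, 0, 100, -1.2, 0, 0, 0, 100, -1.8, 0, 0, 0, 100, -2.4, 0, 0, 0, 100, -2.8, 0, 0, 0]
}}

```text
clock: 3.07
eef_pos: [460.8, -77.2, 69.7]
tool_rot: [-3.141, 0.004, 3.141]
force: [0.8, 0.2, 0.5]
width: 85.5
gripper_force: 0.0
```

Emit:
{"name": "arm_command", "arguments": {
  "series": [60, 0, 0, 0, 0, 40, 0, 0, 0, 0, 20, 0, 0, 0, 0, 0, 0, 0, 0, 0, 0, 0, 0, 0, 0]
}}

```text
clock: 3.48
eef_pos: [457.8, -77.3, 68.3]
tool_rot: [3.142, -0.0, 3.141]
force: [-0.3, 1.0, 0.3]
width: 25.3
gripper_force: 0.0
```

Emit:
{"name": "arm_command", "arguments": {
  "series": [0, 0, 0, 0, 0, 0, 0, 0, 0, 0, 0, 0, 0, 0, 0, 0, 0, 0, 0, 0, 0, 0, 0, 0, 0]
}}

```text
clock: 3.9
eef_pos: [458.1, -77.3, 68.2]
tool_rot: [3.142, -0.0, 3.141]
force: [0.1, 0.6, -0.1]
width: -0.1
gripper_force: 0.0
```

Run:
```python
from cell import monitor, viewer
from h import *
st=monitor.read_state(); print(st['eef_pos'],st['width'])
m=viewer.camera_model('wrist'); p,d=viewer.get_image('wrist'); np.savez('wrist2.npz',p=p,d=d,**m)
C=cloud(load('wrist2.npz'))
print(m['R'].round(2), (-m['R'].T@m['t']).round())
X=C[np.all((C>[420,-130,75])&(C<[540,-30,103]),-1)]
for a in range(440,530,5):
    y=X[(X[:,0]>a)&(X[:,0]<a+5)]
    if len(y): print(a,len(y),np.percentile(y[:,1],[3,50,97]).round(1),np.percentile(y[:,2],[5,50,90]).round(1))
cv2.imwrite('pics/wrist2.png',cv2.resize(p[:,:,::-1],(800,600)))
```

```text
[458.13664934 -77.25738974  68.16480951] -0.13538265249174683
[[-0.    1.    0.  ]
 [ 0.95 -0.    0.31]
 [ 0.31  0.   -0.95]] [378. -78. 242.]
445 10 [-83.4 -78.6 -72. ] [102.2 102.6 102.9]
460 12 [-87.8 -86.7 -85.7] [80.7 83.1 84.6]
500 22 [-79.8 -77.5 -75.2] [96.2 96.7 97. ]
505 48 [-79.8 -77.5 -75.2] [95.9 96.6 97. ]
510 52 [-79.8 -77.8 -75.1] [95.8 96.5 97.2]
515 59 [-80.5 -77.1 -74.4] [95.8 96.5 97.2]
520 24 [-81.2 -77.8 -74.2] [95.3 96.1 96.6]
525 36 [-81.3 -78.5 -75.7] [91.9 92.6 93.2]
```

View pics/wrist2.png

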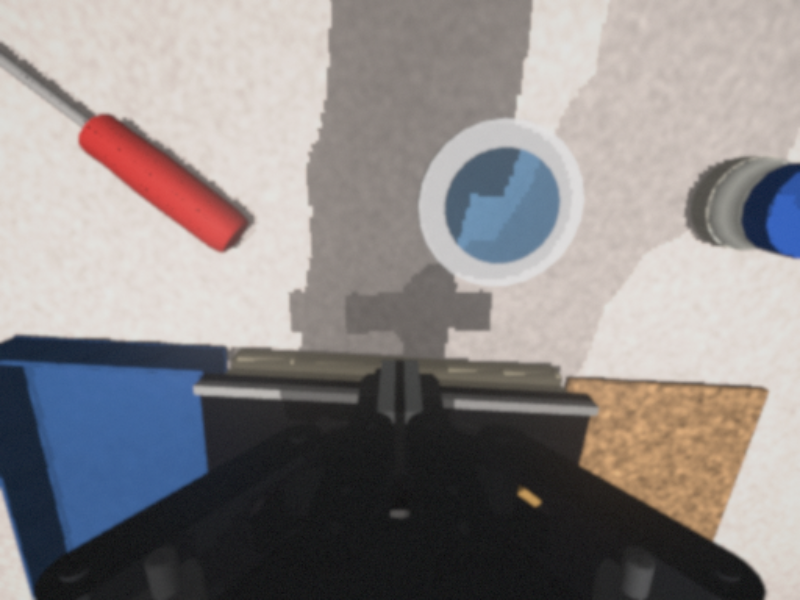

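The fingers closed just short of the handle tip, or slipped off it. I'll reopen and measure the tip between the open fingers.

Emit:
{"name": "arm_command", "arguments": {
  "series": [50, 0, 0, 0, 0, 50, 0, -0.1, 0, 0, 50, 0, -0.2, 0, 0, 50, 0, -0.2, 0, 0, 50, 0, -0.2, 0, 0]
}}

```text
clock: 4.37
eef_pos: [458.2, -79.4, 68.2]
tool_rot: [-3.142, 0.0, 3.141]
force: [0.4, 0.1, -0.5]
width: 42.7
gripper_force: 0.0
```

Run:
```python
from cell import monitor, viewer
from h import *
st=monitor.read_state(); print(st['eef_pos'],st['width'])
m=viewer.camera_model('wrist'); p,d=viewer.get_image('wrist'); np.savez('wrist3.npz',p=p,d=d,**m)
C=cloud(load('wrist3.npz'))
X=C[np.all((C>[420,-130,75])&(C<[540,-30,106]),-1)]
for a in range(440,500,4):
    y=X[(X[:,0]>a)&(X[:,0]<a+4)]
    if len(y): print(a,len(y),np.percentile(y[:,1],[3,50,97]).round(1),np.percentile(y[:,2],[5,50,90]).round(1))
cv2.imwrite('pics/wrist3.png',cv2.resize(p[180:330,130:380,::-1],(800,480),interpolation=cv2.INTER_CUBIC))
```

```text
[458.19465698 -79.36217771  68.20899274] 42.717060655841024
444 10 [-101.2  -58.3  -52.2] [103.5 105.  105.9]
448 15 [-101.1 -100.8  -58.2] [103.8 105.1 105.7]
452 12 [-101.   -58.4  -58.2] [101.5 102.1 105.7]
456 17 [-101.1  -58.4  -58.1] [102.1 102.9 104.4]
460 368 [-88.  -81.3 -74.8] [81.3 91.8 96.6]
464 135 [-101.   -81.8  -58.7] [95.3 96.5 97.5]
468 125 [-88.1 -81.2 -74.9] [95.1 96.4 97. ]
472 127 [-87.5 -81.2 -74.2] [95.1 96.4 97.2]
476 117 [-87.3 -81.2 -74.2] [95.4 96.4 97.2]
480 121 [-87.6 -80.6 -74.2] [95.4 96.4 97.3]
484 109 [-87.  -80.6 -74.2] [95.4 96.4 97.1]
488 110 [-86.9 -80.9 -74.1] [95.5 96.4 97.2]
492 105 [-87.  -80.  -74.1] [95.1 96.4 97. ]
496 111 [-87.  -80.6 -73.4] [95.1 96.3 97. ]
```

View pics/wrist3.png

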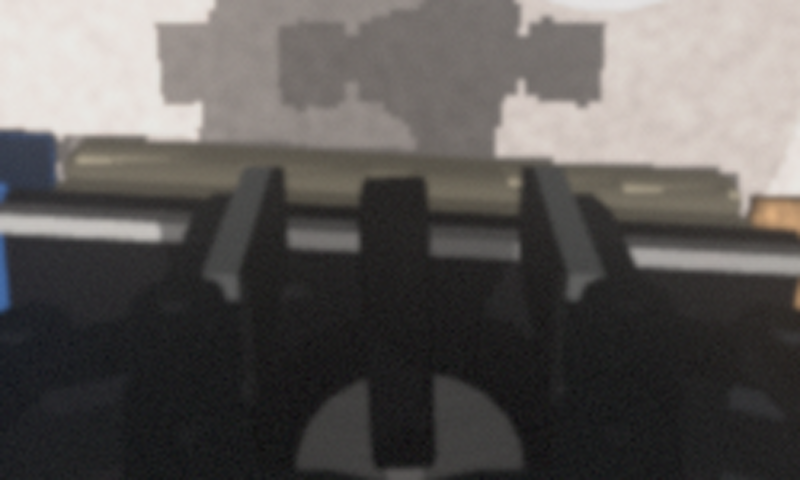

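The handle is centred between the pads, with its tip at (395,178) in the crop, and measures x≈461. The pads overlap it too little, so I'll advance 6 mm slowly and close.

Emit:
{"name": "arm_command", "arguments": {
  "series": [40, -0.1, -0.1, 0, 0, 40, -0.2, -0.15, 0, 0, 40, -0.4, -0.2, 0, 0, 40, -0.5, -0.2, 0, 0, 40, -0.6, -0.2, 0, 0]
}}

```text
clock: 4.83
eef_pos: [464.4, -81.3, 68.2]
tool_rot: [3.142, 0.0, 3.141]
force: [0.3, -0.1, 0.6]
width: 33.9
gripper_force: 0.0
```

Emit:
{"name": "arm_command", "arguments": {
  "series": [0, 0, 0, 0, 0, 0, 0, 0, 0, 0, 0, 0, 0, 0, 0, 0, 0, 0, 0, 0, 0, 0, 0, 0, 0]
}}

```text
clock: 5.25
eef_pos: [464.1, -81.2, 68.2]
tool_rot: [3.142, -0.0, 3.141]
force: [-0.4, -0.1, -0.1]
width: -0.2
gripper_force: 0.0
```

Emit:
{"name": "arm_command", "arguments": {
  "series": [0, 0, 0, 0, 0, 0, 0, 0, 0, 0, 0, 0, 0, 0, 0, 0, 0, 0, 0, 0, 0, 0, 0, 0, 0]
}}

```text
clock: 5.67
eef_pos: [464.2, -81.2, 68.2]
tool_rot: [3.142, 0.0, 3.141]
force: [0.5, -0.1, -0.9]
width: 0.1
gripper_force: 0.0
```

Run:
```python
from cell import monitor, viewer
from h import *
m=viewer.camera_model('wrist'); p,d=viewer.get_image('wrist'); np.savez('wrist4.npz',p=p,d=d,**m)
a=p[200:330,170:340,::-1]; 
b=np.load('wrist3.npz')['p'][200:330,170:340,::-1]
a=np.clip(np.hstack([b,a]).astype(float)*2,0,255).astype(np.uint8)
cv2.imwrite('pics/wrist4.png',cv2.resize(a,(800,306*1),interpolation=cv2.INTER_CUBIC))
C=cloud(load('wrist4.npz'))
X=C[np.all((C>[420,-110,50])&(C<[540,-50,140]),-1)]
for a in range(440,530,5):
    y=X[(X[:,0]>a)&(X[:,0]<a+5)]
    if len(y): print(a,len(y),np.percentile(y[:,1],[3,50,97]).round(1),np.percentile(y[:,2],[5,50,95]).round(1))
```

```text
450 1023 [-87.9 -81.3 -75.1] [105.8 125.6 138.2]
455 703 [-94.6 -81.3 -68.3] [108.7 122.1 137.6]
460 138 [-86.4 -81.8 -76.1] [ 80.4 136.8 139.1]
465 57 [-82.8 -81.3 -79.9] [136.6 137.3 139.5]
470 45 [-82.7 -81.3 -80.3] [136.5 137.2 137.9]
490 94 [-109.9 -104.2  -52.1] [50.4 51.4 52.2]
495 54 [-105.5  -55.3  -50.4] [50.6 51.4 52.2]
505 13 [-83.8 -81.8 -79.2] [96.3 96.7 97.3]
510 48 [-83.8 -81.5 -79.2] [95.7 96.5 97.2]
515 44 [-83.8 -81.5 -79.1] [95.8 96.4 97.1]
520 26 [-84.5 -81.5 -78.5] [95.7 96.3 96.9]
525 39 [-83.1 -80.4 -78.3] [91.8 92.6 93.4]
```

View pics/wrist4.png

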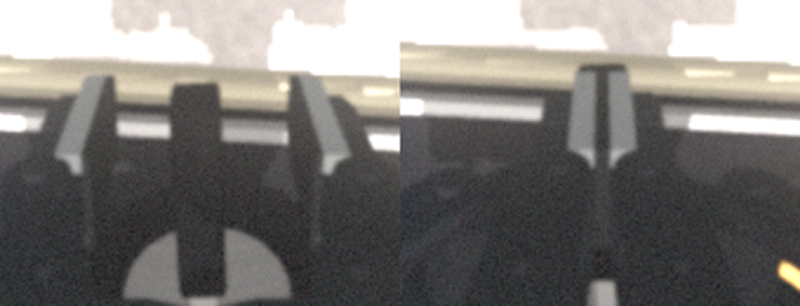

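The right half of that picture shows the shut fingers' lower ends at (600,68), right above the handle: the depth puts them near z≈105, while the TCP reads 68. I'll check where the fingertips really are.

Run:
```python
from h import *
for n,x,y,z in(('wrist1',429.7,-78.8,200.1),('wrist2',458.1,-77.3,68.2),('wrist3',458.2,-79.4,68.2),('wrist4',464.2,-81.2,68.2)):
    m=load(n+'.npz'); C=cloud(m)-[x,y,z]; 
    k=(m['d']>0)&(m['d']<250)&(np.abs(C[...,1])<62)&(C[...,0]>-25)&(C[...,0]<12)&(C[...,2]>(-30 if z>100 else 36))
    X=C[k]; print(n,len(X),'min tool-depth z rel TCP',np.sort(X[:,2])[[0,5,20,60]].round(1),'x',np.percentile(X[X[:,2]<np.sort(X[:,2])[60]],[5,50,95],axis=0).round(1).tolist())
```

```text
wrist1 29905 min tool-depth z rel TCP [44.  44.6 45.4 46.6] x [[-8.5, -43.1, 44.3], [-1.1, -0.2, 45.7], [6.3, 42.9, 46.5]]
wrist2 38134 min tool-depth z rel TCP [36.  36.3 37.3 38.7] x [[-12.6, -6.7, 36.1], [-12.1, 0.4, 37.6], [-8.0, 7.4, 38.6]]
wrist3 36499 min tool-depth z rel TCP [36.  36.2 37.  38.2] x [[-12.3, -26.3, 36.1], [-6.0, 21.0, 37.3], [8.2, 25.9, 38.1]]
wrist4 38146 min tool-depth z rel TCP [36.1 36.6 37.4 38.6] x [[-12.7, -8.5, 36.4], [-12.2, 0.5, 37.8], [-8.0, 9.0, 38.6]]
```

Depth shows the true fingertips are about 31 mm behind the reported TCP: 44 mm when open, where 13 is expected. They shut just above the handle. From now on I'll take tips = reported z + 31. I'll open, go down 31 mm and close.

Emit:
{"name": "arm_command", "arguments": {
  "series": [45, 0, 0, 0, 0, 45, 0, 0, 0, 0, 45, 0, 0, 0, 0, 45, 0, 0, 0, 0, 45, 0, 0, 0, 0]
}}

```text
clock: 6.13
eef_pos: [464.2, -81.3, 68.2]
tool_rot: [-3.142, -0.0, 3.141]
force: [-0.6, 0.3, -0.2]
width: 38.2
gripper_force: 0.0
```

Emit:
{"name": "arm_command", "arguments": {
  "series": [45, 0, 0, 0.6, 0, 45, 0, 0, 1.3, 0, 45, 0, 0, 2, 0, 45, 0, 0, 2.7, 0, 45, 0, 0, 3.1, 0]
}}

```text
clock: 6.55
eef_pos: [463.5, -81.1, 35.9]
tool_rot: [3.141, -0.002, 3.141]
force: [-0.1, 0.3, 0.3]
width: 38.6
gripper_force: 0.0
```

Emit:
{"name": "arm_command", "arguments": {
  "series": [0, 0, 0, 0, 0, 0, 0, 0, 0, 0, 0, 0, 0, 0, 0, 0, 0, 0, 0, 0, 0, 0, 0, 0, 0]
}}

```text
clock: 6.97
eef_pos: [464.2, -81.3, 37.4]
tool_rot: [-3.142, 0.0, 3.141]
force: [-0.2, -0.1, -0.5]
width: 12.8
gripper_force: 58.5
```

Gripped. Drag the pot 32 mm back, release, advance 20 mm along the handle, regrip.

Emit:
{"name": "arm_command", "arguments": {
  "series": [0, 0.5, 0, 0, 0, 0, 1.2, 0, 0, 0, 0, 2, 0, 0, 0, 0, 2.8, 0, 0, 0, 0, 3.2, 0, 0, 0]
}}

```text
clock: 7.38
eef_pos: [430.0, -81.2, 37.2]
tool_rot: [3.141, -0.002, 3.141]
force: [0.4, 0.8, -0.5]
width: 12.7
gripper_force: 58.7
```

Emit:
{"name": "arm_command", "arguments": {
  "series": [0, 0, 0, 0, 0, 40, 0, 0, 0, 0, 40, 0, 0, 0, 0, 40, 0, 0, 0, 0, 40, 0, 0, 0, 0]
}}

```text
clock: 7.8
eef_pos: [432.7, -81.2, 37.2]
tool_rot: [-3.142, 0.001, 3.141]
force: [0.1, 0.3, 0.6]
width: 34.0
gripper_force: 0.0
```

Emit:
{"name": "arm_command", "arguments": {
  "series": [40, -0.4, 0, 0, 0, 40, -0.9, 0, 0, 0, 40, -1.4, 0, 0, 0, 40, -1.8, 0, 0, 0, 40, -2, 0, 0, 0]
}}

```text
clock: 8.22
eef_pos: [453.4, -81.2, 37.2]
tool_rot: [-3.142, 0.001, 3.141]
force: [0.8, 0.8, -0.5]
width: 34.4
gripper_force: 0.0
```

Run:
```python
from cell import monitor, viewer
from h import *
print(monitor.read_state()['eef_pos'])
m=viewer.camera_model('wrist'); p,d=viewer.get_image('wrist'); np.savez('wrist5.npz',p=p,d=d,**m)
C=cloud(load('wrist5.npz'))
X=C[np.all((C>[400,-110,86])&(C<[540,-50,112]),-1)]
for a in range(415,540,6):
    y=X[(X[:,0]>a)&(X[:,0]<a+6)]
    if len(y): print(a,len(y),np.percentile(y[:,1],[3,50,97]).round(1),np.percentile(y[:,2],[5,50,95]).round(1))
```

```text
[453.44732649 -81.24239534  37.19629181]
427 534 [-87.9 -81.7 -75.3] [87.2 95.5 97.2]
433 310 [-87.9 -81.3 -75. ] [95.5 96.5 97.4]
439 1385 [-107.   -80.3  -53.4] [ 88.2  97.1 109.9]
445 763 [-109.   -80.3  -51.8] [ 87.9  96.6 109.3]
451 539 [-100.1  -80.7  -62.9] [ 92.4  96.8 109.5]
457 492 [-100.1  -80.7  -62.9] [ 91.   96.7 107.7]
463 267 [-87.4 -80.7 -74. ] [95.1 96.4 97.3]
469 257 [-87.  -80.7 -73.9] [95.  96.4 97.2]
475 235 [-87.  -80.2 -73.9] [95.4 96.4 97.3]
481 233 [-86.6 -80.7 -73.7] [95.1 96.3 97.2]
487 60 [-87.2 -80.4 -74.6] [93.  95.9 97. ]
493 8 [-83.7 -81.5 -78.5] [91.6 92.2 92.4]
```

Emit:
{"name": "arm_command", "arguments": {
  "series": [0, 0, 0, 0, 0, 0, 0, 0, 0, 0, 0, 0, 0, 0, 0, 0, 0, 0, 0, 0, 0, 0, 0, 0, 0]
}}

```text
clock: 8.68
eef_pos: [452.0, -81.3, 37.2]
tool_rot: [3.142, -0.0, 3.141]
force: [-0.8, -0.0, 0.2]
width: 13.0
gripper_force: 61.3
```

Emit:
{"name": "arm_command", "arguments": {
  "series": [0, 0, 0, -0.3, 0, 0, 0, 0, -1, 0, 0, 0, 0, -1.8, 0, 0, 0, 0, -2.6, 0, 0, 0, 0, -3, 0]
}}

```text
clock: 9.1
eef_pos: [452.7, -81.3, 68.6]
tool_rot: [-3.141, 0.002, 3.141]
force: [0.1, 0.3, -1.5]
width: 13.1
gripper_force: 61.0
```

Emit:
{"name": "arm_command", "arguments": {
  "series": [0, 0, 1, 0, 0, 0, 0, 3, 0, 0, 0, 0, 5.5, 0, 0, 0, 0, 8, 0, 0, 0, 0, 10, 0, 0]
}}

```text
clock: 9.52
eef_pos: [451.8, 21.5, 67.2]
tool_rot: [3.141, -0.0, -3.141]
force: [0.0, 0.0, -1.1]
width: 13.2
gripper_force: 61.0
```

Run:
```python
from cell import monitor, viewer
from h import *
st=monitor.read_state();e=st['eef_pos'];print(e,st['width'],st['gripper_force'])
m=viewer.camera_model('wrist'); p,d=viewer.get_image('wrist'); np.savez('wrist6.npz',p=p,d=d,**m)
C=cloud(load('wrist6.npz'))-e
X=C[np.all((C>[-30,-8,40])&(C<[120,8,76]),-1)]
for a in range(-30,110,10):
    y=X[(X[:,0]>a)&(X[:,0]<a+10)]
    if len(y): print(a,len(y),np.percentile(y[:,1],[3,50,97]).round(1),np.percentile(y[:,2],[5,50,95]).round(1))
```

```text
[451.79873672  21.50560677  67.19799308] 13.171561441032672 60.99897265434265
-30 600 [-6.8 -0.6  5.7] [44.4 56.5 59.7]
-20 669 [-7.5  0.4  7.7] [56.8 59.2 68. ]
-10 656 [-7.5  0.4  7.7] [58.3 59.5 69.5]
0 565 [-7.3 -0.   7.7] [58.2 59.3 69.2]
10 426 [-6.8 -0.   6.2] [57.9 59.  60. ]
20 397 [-6.4 -0.   6.9] [57.8 59.  59.9]
30 225 [-6.4  0.   6.7] [57.7 59.  59.9]
```

Pot is held level. Move over the mat and lower.

Emit:
{"name": "arm_command", "arguments": {
  "series": [0, -0.5, 1.5, 0, 0, 0, -1.8, 3.5, 0, 0, 0, -3.2, 5.5, 0, 0, 0, -4.4, 7.5, 0, 0, 0, -4.9, 8.1, 0, 0]
}}

```text
clock: 9.98
eef_pos: [503.0, 104.6, 67.3]
tool_rot: [3.139, 0.002, -3.137]
force: [0.8, -0.2, -1.5]
width: 13.2
gripper_force: 61.1
```

Emit:
{"name": "arm_command", "arguments": {
  "series": [0, 0, 0, 0.7, 0, 0, 0, 0, 2, 0, 0, 0, 0, 3.5, 0, 0, 0, 0, 4.8, 0, 0, 0, 0, 5.8, 0]
}}

```text
clock: 10.4
eef_pos: [499.2, 97.9, 7.7]
tool_rot: [-3.14, -0.003, 3.14]
force: [-0.4, 0.3, -1.7]
width: 12.9
gripper_force: 61.0
```

Emit:
{"name": "arm_command", "arguments": {
  "series": [0, 0, 0, 0.2, 0, 0, 0, 0, 0.4, 0, 0, 0, 0, 0.6, 0, 0, 0, 0, 0.8, 0, 0, 0, 0, 0.9, 0]
}}

```text
clock: 10.82
eef_pos: [501.5, 99.7, 0.5]
tool_rot: [3.141, 0.001, 3.141]
force: [0.7, -0.1, -1.3]
width: 12.8
gripper_force: 61.0
```

Emit:
{"name": "arm_command", "arguments": {
  "series": [0, 0, 0, 0.05, 0, 0, 0, 0, 0.1, 0, 0, 0, 0, 0.15, 0, 0, 0, 0, 0.2, 0, 0, 0, 0, 0.2, 0]
}}

```text
clock: 11.23
eef_pos: [501.4, 99.8, -1.7]
tool_rot: [3.141, 0.0, 3.141]
force: [0.8, -0.1, -0.1]
width: 13.2
gripper_force: 61.2
```

Emit:
{"name": "arm_command", "arguments": {
  "series": [0, 0, 0, 0.05, 0, 0, 0, 0, 0.1, 0, 0, 0, 0, 0.1, 0, 0, 0, 0, 0.1, 0, 0, 0, 0, 0.1, 0]
}}

```text
clock: 11.65
eef_pos: [501.1, 99.8, -2.2]
tool_rot: [3.141, -0.0, 3.141]
force: [-2.8, -0.7, 5.5]
width: 13.2
gripper_force: 62.4
```

Emit:
{"name": "arm_command", "arguments": {
  "series": [20, 0, 0, -0.1, 0, 40, 0, 0, -0.1, 0, 45, 0, 0, -0.1, 0, 45, 0, 0, -0.1, 0, 45, 0, 0, -0.1, 0]
}}

```text
clock: 12.07
eef_pos: [501.3, 99.7, -1.9]
tool_rot: [-3.142, -0.0, 3.141]
force: [1.5, 0.2, 0.0]
width: 38.5
gripper_force: 0.0
```

Emit:
{"name": "arm_command", "arguments": {
  "series": [45, 0, 0, -1.5, 0, 45, 0, 0, -4.5, 0, 45, 0, 0, -8, 0, 45, 0, 0, -11.5, 0, 45, 0, 0, -15, 0]
}}

```text
clock: 12.48
eef_pos: [500.7, 99.5, 149.5]
tool_rot: [-3.141, -0.001, 3.141]
force: [0.5, 0.4, 0.4]
width: 38.5
gripper_force: 0.0
```

Run:
```python
from cell import monitor, viewer
from h import *
st=monitor.read_state();e=st['eef_pos'];print(e,st['width'],st['clock'])
m=viewer.camera_model('wrist'); p,d=viewer.get_image('wrist'); np.savez('wrist7.npz',p=p,d=d,**m)
C=cloud(load('wrist7.npz'))
for lo,hi in(([460,60,50],[540,140,62]),([540,50,62],[640,150,80])):
    X=C[np.all((C>lo)&(C<hi),-1)]; 
    if len(X): print(len(X),np.percentile(X,[1,50,99],axis=0).round(1).tolist())
hsv=cv2.cvtColor(p,cv2.COLOR_RGB2HSV)
X=C[(hsv[...,0]>5)&(hsv[...,0]<20)&(hsv[...,1]>90)&(np.abs(C[...,2]-6)<6)&(d>0)&(C[...,0]>480)&(C[...,1]<200)]
r=cv2.minAreaRect(X[:,:2].astype(np.float32)); print('mat',r,cv2.boxPoints(r).round().tolist())
```

```text
[500.72786594  99.52224741 149.52222253] 38.487061502069835 12.4833
742 [[477.0, 93.5, 52.7], [505.9, 99.9, 57.3], [537.8, 106.3, 58.9]]
2647 [[553.0, 68.4, 63.2], [581.8, 99.9, 68.3], [616.5, 131.6, 71.4]]
mat ((585.0639038085938, 90.03843688964844), (127.1297378540039, 145.17433166503906), 86.28312683105469) [[509.0, 31.0], [653.0, 22.0], [662.0, 149.0], [517.0, 158.0]]
```

The pot stands at (585,100) on the mat, whose centre is (586,90). On to the brush.

Emit:
{"name": "arm_command", "arguments": {
  "series": [60, 0.5, 3.5, 0, 0, 60, 1, 7, 0, 0, 60, 1.5, 10.5, 0, 0, 60, 2, 14, 0, 0, 60, 2.5, 17, 0, 0]
}}

```text
clock: 12.95
eef_pos: [475.6, 272.4, 148.1]
tool_rot: [3.141, 0.0, -3.141]
force: [1.3, 0.1, -0.3]
width: 51.3
gripper_force: 0.0
```

Emit:
{"name": "arm_command", "arguments": {
  "series": [60, 0.6, 2, 0.5, -4, 60, 1, 4, 1, -8, 60, 1.4, 6, 1.5, -12, 60, 1.7, 7.5, 2, -16, 60, 1.7, 7.5, 2, -19]
}}

```text
clock: 13.37
eef_pos: [457.4, 348.3, 126.5]
tool_rot: [3.14, -0.002, -2.8]
force: [0.1, 0.2, 0.6]
width: 51.2
gripper_force: 0.0
```

```bash
cat > brush.py <<'E'
from cell import monitor, viewer
from h import *
import sys
st=monitor.read_state();e=st['eef_pos'];print(e.round(1),st['tool_rot'],st['width'],st['clock'])
m=viewer.camera_model('wrist'); p,d=viewer.get_image('wrist'); np.savez('wristb.npz',p=p,d=d,**m)
C=cloud(load('wristb.npz')); hsv=cv2.cvtColor(p,cv2.COLOR_RGB2HSV)
X=C[(hsv[...,0]>3)&(hsv[...,0]<22)&(hsv[...,1]>90)&(d>0)&np.all((C>[370,260,25])&(C<[700,470,65]),-1)&(C[...,0]<640)]
print(len(X),np.percentile(X[:,2],[5,50,95]).round(1))
r=cv2.minAreaRect(X[:,:2].astype(np.float32)); print('brush',r,cv2.boxPoints(r).round().tolist())
for a in range(390,640,20):
    y=X[(X[:,0]>a)&(X[:,0]<a+20)]
    if len(y)>10: print(a,len(y),y.mean(0).round(1),np.ptp(y[:,1]).round(1))
E
python3 brush.py
```

```text
[457.4 348.3 126.5] [ 3.13977262e+00 -1.83512967e-03 -2.79970833e+00] 51.19519421434035 13.3667
3696 [46.1 48.  49.3]
brush ((513.836181640625, 369.55206298828125), (229.1912078857422, 29.9101505279541), 17.91858673095703) [[400.0, 349.0], [409.0, 320.0], [627.0, 391.0], [618.0, 419.0]]
390 29 [408.8 336.   47.3] 18.2
410 303 [420.  337.4  47.3] 20.5
430 308 [439.8 343.6  47.5] 20.8
450 289 [459.8 350.6  47.3] 21.2
470 252 [479.7 357.1  47.4] 19.6
490 267 [500.1 364.2  47.3] 21.3
510 413 [521.7 372.2  46.6] 30.3
530 446 [540.  377.5  48.4] 36.7
550 418 [559.8 384.3  48.4] 36.1
570 401 [579.7 390.8  48.4] 35.4
590 373 [599.9 397.4  48.3] 35.8
610 197 [615.7 400.4  48.4] 30.8
```

Handle centre line: y = 349.7 at x = 457, slope 18.5°. The tool is right above it. Descend and grip.

Emit:
{"name": "arm_command", "arguments": {
  "series": [60, 0, 0.1, 2, 0.5, 60, 0, 0.1, 5, 0.5, 60, 0, 0.1, 8.5, 0.5, 60, 0, 0.1, 11.5, 0.5, 60, 0, 0.1, 13, 0.5]
}}

```text
clock: 13.83
eef_pos: [457.6, 342.8, -5.6]
tool_rot: [-3.139, -0.005, -2.82]
force: [0.6, 0.2, 0.4]
width: 51.6
gripper_force: 0.0
```

Emit:
{"name": "arm_command", "arguments": {
  "series": [60, 0, 0, 0.3, 0, 60, 0, 0, 0.6, 0, 60, 0, 0, 0.9, 0, 30, 0, 0, 0.9, 0, 0, 0, 0, 0.9, 0]
}}

```text
clock: 14.25
eef_pos: [459.9, 346.1, -9.7]
tool_rot: [3.141, 0.002, -2.819]
force: [-0.4, 0.2, 0.5]
width: 28.3
gripper_force: 0.0
```

Emit:
{"name": "arm_command", "arguments": {
  "series": [0, 0, 0, 0, 0, 0, 0, 0, 0, 0, 0, 0, 0, 0, 0, 0, 0, 0, 0, 0, 0, 0, 0, 0, 0]
}}

```text
clock: 14.67
eef_pos: [459.5, 346.2, -10.1]
tool_rot: [3.141, 0.001, -2.819]
force: [-0.8, 1.2, 6.4]
width: 15.4
gripper_force: 61.0
```

Brush gripped (15.4 mm). Lift, then swing round to the sweep's direction.

Emit:
{"name": "arm_command", "arguments": {
  "series": [0, 0, 0, -1, 0, 0, 0, 0, -3.5, 0, 0, 0, 0, -6.5, 0, 0, 0, 0, -9.5, 0, 0, 0, 0, -12, 0]
}}

```text
clock: 15.08
eef_pos: [458.7, 345.3, 111.1]
tool_rot: [-3.141, -0.001, -2.819]
force: [0.6, -0.3, -0.7]
width: 15.0
gripper_force: 60.1
```

Emit:
{"name": "arm_command", "arguments": {
  "series": [0, 0.4, -1.5, 0, 4, 0, 1.5, -4.5, 0, 9, 0, 2.6, -8, 0, 14, 0, 3.7, -11, 0, 19, 0, 4.4, -13.3, 0, 21.8]
}}

```text
clock: 15.5
eef_pos: [458.0, 201.9, 109.3]
tool_rot: [-3.139, -0.002, 3.077]
force: [0.5, 0.8, -0.9]
width: 14.9
gripper_force: 60.1
```

Run:
```python
from cell import monitor, viewer
from h import *
st=monitor.read_state();e=st['eef_pos'];y=st['tool_rot'][2];print(e.round(1),y,st['width'],st['clock'],st['qpos'].round(2))
n='wrist8'
m=viewer.camera_model('wrist'); p,d=viewer.get_image('wrist'); np.savez(n+'.npz',p=p,d=d,**m)
C=cloud(load(n+'.npz'))-e; a=y-np.pi; c,s=np.cos(a),np.sin(a)
L=np.stack([C[...,0]*c+C[...,1]*s,-C[...,0]*s+C[...,1]*c,C[...,2]],-1) # x fwd along brush
X=L[np.all((L>[-90,-25,40])&(L<[220,25,75]),-1)&(d>0)]
for b in range(-70,210,20):
    q=X[(X[:,0]>b)&(X[:,0]<b+20)]
    if len(q)>10: print(b,len(q),q.mean(0).round(1),np.ptp(q[:,1]).round())
# chips + stage from wrist1
m=load('wrist1.npz'); C=cloud(m); H=cv2.cvtColor(m['p'],cv2.COLOR_RGB2HSV)
k=np.all((C>[490,-195,48])&(C<[665,25,66]),-1)&(H[...,1]>110)&(H[...,2]>50)
nn,l,stt,ce=cv2.connectedComponentsWithStats(k.astype(np.uint8))
for i in range(1,nn):
    if stt[i,4]>15: print('chip',stt[i,4],C[l==i].min(0).round(),C[l==i].max(0).round())
k=np.all((C>[440,-220,43])&(C<[700,50,54]),-1)&(H[...,1]<110)&(m['d']>0); X=C[k]
print('rim',np.percentile(X[(X[:,2]>49)],[.5,50,99.5],axis=0).round(1).tolist())
k=np.all((C>[520,-220,43])&(C<[560,50,48]),-1)&(m['d']>0); print('stage y range near x540',np.percentile(C[k],[.5,99.5],axis=0).round(1).tolist())
```

```text
[458.  201.9 109.3] 3.077312784937625 14.928465338934092 15.5 [-0.56  0.56  0.13  2.02 -0.13  0.58  1.16]
-70 804 [-54.2  -0.8  54.4] 22.0
-50 1396 [-40.3  -0.7  57. ] 16.0
-30 2208 [-16.7  -0.3  58.6] 42.0
-10 2049 [-2.7 -0.2 58.4] 50.0
10 894 [19.7 -0.1 56.6] 16.0
30 346 [34.2  0.2 56.3] 16.0
chip 121 [ 527. -146.   49.] [ 544. -127.   61.]
chip 154 [543. -21.  49.] [564.  -1.  61.]
chip 156 [ 592. -153.   48.] [ 609. -135.   60.]
chip 133 [621. -35.  48.] [639. -19.  60.]
rim [[486.4, -191.5, 49.0], [496.8, -89.3, 51.4], [667.4, 25.1, 53.6]]
stage y range near x540 [[520.2, -185.6, 43.7], [559.7, 23.2, 47.4]]
```

Brush held level; its underside is at reported z + 13.5. The chips span scope x from -47 to 59 and y up to 80, so a sweep centred at x = 8 covers them all. Move to the mat end of the stage and lower.

Emit:
{"name": "arm_command", "arguments": {
  "series": [0, -0.3, -2.5, 0, 0, 0, -0.6, -6.5, 0, 0, 0, -0.9, -10.5, 0, 0, 0, -1.2, -14.5, 0, 0, 0, -1.5, -17.3, 0, 0]
}}

```text
clock: 15.97
eef_pos: [463.1, 28.3, 109.3]
tool_rot: [-3.14, -0.002, 3.081]
force: [0.8, 0.3, -0.6]
width: 15.0
gripper_force: 60.2
```

Emit:
{"name": "arm_command", "arguments": {
  "series": [0, 0, 0, 0, 0, 0, 0, 0, 1, 0, 0, 0, 0, 2.5, 0, 0, 0, 0, 4, 0, 0, 0, 0, 5, 0]
}}

```text
clock: 16.38
eef_pos: [463.5, 32.4, 58.3]
tool_rot: [3.142, -0.002, 3.084]
force: [0.1, 0.2, -1.3]
width: 14.8
gripper_force: 60.1
```

Run:
```python
from cell import monitor, viewer
from h import *
st=monitor.read_state();print(st['eef_pos'].round(1),st['tool_rot'],st['width'],st['clock'])
out=[]
for n in ('top','scene'):
    m=viewer.camera_model(n); p,d=viewer.get_image(n); np.savez(n+'9.npz',p=p,d=d,**m)
    c=p[95:200,190:380] if n=='top' else p[185:300,170:340]
    out.append(cv2.resize(c[:,:,::-1],(400,int(400*c.shape[0]/c.shape[1]))))
h=min(o.shape[0] for o in out); cv2.imwrite('pics/p9.png',np.hstack([o[:h] for o in out]))
C=cloud(load('scene9.npz')); H=cv2.cvtColor(p,cv2.COLOR_RGB2HSV)
X=C[np.all((C>[480,-20,60])&(C<[700,70,150]),-1)&(d>0)&(H[...,1]>90)]
if len(X)>10: r=cv2.minAreaRect(X[:,:2].astype(np.float32)); print('brush',len(X),cv2.boxPoints(r).round().tolist(),np.percentile(X[:,2],[5,50,95]).round())
```

```text
[463.5  32.4  58.3] [ 3.14150225e+00 -1.88013659e-03  3.08396903e+00] 14.834565529392183 16.3833
brush 663 [[525.0, -18.0], [661.0, -24.0], [664.0, 36.0], [528.0, 42.0]] [ 74. 113. 117.]
```

View pics/p9.png

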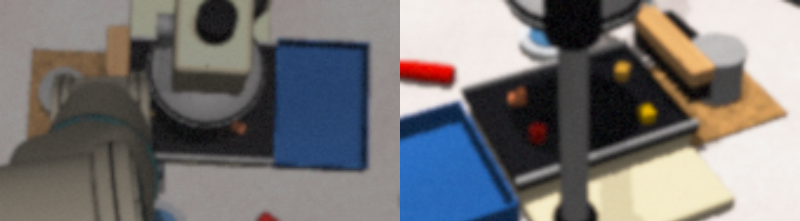

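The right panel shows the brush over the stage's mat end, (675,45), with the four chips clear of it: brass (622,70), yellow (647,112), copper (517,97) and red (538,132). Lower and start the sweep.

Emit:
{"name": "arm_command", "arguments": {
  "series": [0, 0, 0, 0.6, 0, 0, 0, 0, 1.2, 0, 0, 0, 0, 1.8, 0, 0, 0, 0, 2.3, 0, 0, 0, 0, 2.4, 0]
}}

```text
clock: 16.9
eef_pos: [463.9, 32.1, 34.5]
tool_rot: [-3.141, -0.001, 3.084]
force: [-0.1, -0.3, -1.8]
width: 14.8
gripper_force: 60.1
```

Emit:
{"name": "arm_command", "arguments": {
  "series": [0, 0, -0.6, 0, 0, 0, 0, -1.4, 0, 0, 0, 0, -2.3, 0, 0, 0, 0, -3.2, 0, 0, 0, 0, -4.1, 0, 0]
}}

```text
clock: 17.32
eef_pos: [462.0, -10.4, 35.4]
tool_rot: [-3.141, 0.0, 3.083]
force: [-0.2, 0.6, -1.0]
width: 15.1
gripper_force: 60.1
```

Emit:
{"name": "arm_command", "arguments": {
  "series": [0, 0, -0.9, 0, 0, 0, 0, -1.8, 0, 0, 0, 0, -2.7, 0, 0, 0, 0, -3.6, 0, 0, 0, 0, -4.5, 0, 0]
}}

```text
clock: 17.73
eef_pos: [459.3, -54.8, 35.2]
tool_rot: [3.142, -0.0, 3.083]
force: [0.5, -0.2, -1.4]
width: 14.8
gripper_force: 60.2
```

```bash
cat > chips.py <<'E'
from cell import monitor, viewer
from h import *
st=monitor.read_state();print(st['eef_pos'].round(1),st['clock'])
for n in ('scene','top'):
    m=viewer.camera_model(n); p,d=viewer.get_image(n); np.savez(n+'c.npz',p=p,d=d,**m)
    C=cloud(load(n+'c.npz')); H=cv2.cvtColor(p,cv2.COLOR_RGB2HSV)
    k=np.all((C>[470,-330,-2])&(C<[670,40,66]),-1)&(H[...,1]>110)&(H[...,2]>50)&((H[...,0]<35)|(H[...,0]>170))
    nn,l,s,ce=cv2.connectedComponentsWithStats(k.astype(np.uint8))
    for i in range(1,nn):
        if s[i,4]>6:
            x=np.median(C[l==i],0); dx=x[0]-577,x[1]+82.5
            print(n,s[i,4],x.round(),'scope',np.round([dx[0]*.998-dx[1]*.0576,dx[0]*.0576+dx[1]*.998]),np.median(p[l==i],0))
E
python3 chips.py
```

```text
[459.3 -54.8  35.2] 17.7333
scene 29 [608.  16.  47.] scope [ 25. 100.] [102.  78.  51.]
scene 60 [ 539. -137.   54.] scope [-35. -57.] [97. 55. 38.]
scene 8 [608. -18.  47.] scope [27. 66.] [95.  70.  48.5]
scene 53 [ 605. -145.   58.] scope [ 32. -61.] [77. 13. 12.]
scene 62 [634. -86.  57.] scope [57. -0.] [92.5 71.5  0. ]
scene 38 [652.  30.   8.] scope [ 68. 116.] [189.  140.5  84. ]
top 97 [619.  32.   5.] scope [ 35. 117.] [114.  88.  63.]
```

Yellow is being pushed ahead of the brush. Continue the sweep.

Emit:
{"name": "arm_command", "arguments": {
  "series": [0, 0, -0.9, 0.05, 0, 0, 0, -1.8, 0.1, 0, 0, 0, -2.7, 0.1, 0, 0, 0, -3.6, 0.1, 0, 0, 0, -4.5, 0.1, 0]
}}

```text
clock: 18.25
eef_pos: [456.6, -99.8, 34.1]
tool_rot: [-3.141, -0.0, 3.083]
force: [0.6, -0.3, -1.4]
width: 15.0
gripper_force: 60.1
```

Emit:
{"name": "arm_command", "arguments": {
  "series": [0, 0, -0.9, 0, 0, 0, 0, -1.8, 0, 0, 0, 0, -2.7, 0, 0, 0, 0, -3.6, 0, 0, 0, 0, -4.5, 0, 0]
}}

```text
clock: 18.67
eef_pos: [454.1, -144.6, 34.2]
tool_rot: [3.142, -0.0, 3.083]
force: [1.0, 0.4, -1.8]
width: 14.7
gripper_force: 60.1
```

```bash
python3 chips.py
```

```text
[ 454.1 -144.6   34.2] 18.6667
scene 28 [608.  17.  47.] scope [ 26. 101.] [101.   77.   50.5]
scene 22 [ 560. -113.   47.] scope [-16. -32.] [71.  54.  37.5]
scene 113 [ 550. -173.   57.] scope [-22. -92.] [145.  92.  44.]
scene 38 [653.  29.   8.] scope [ 70. 116.] [187.  138.5  85. ]
scene 137 [ 618. -177.   57.] scope [ 46. -92.] [119.  53.   3.]
top 49 [ 620. -181.   55.] scope [ 49. -96.] [100.  83.  42.]
top 156 [592.  35.   6.] scope [  8. 118.] [119.  92.  65.]
```

Emit:
{"name": "arm_command", "arguments": {
  "series": [0, 0, -0.8, 0, 0, 0, 0, -1.6, 0, 0, 0, 0, -2.4, 0, 0, 0, 0, -3.2, 0, 0, 0, 0, -4, 0, 0]
}}

```text
clock: 19.18
eef_pos: [451.8, -184.6, 34.2]
tool_rot: [-3.141, 0.0, 3.083]
force: [-0.1, -0.8, -2.0]
width: 14.9
gripper_force: 60.1
```

Emit:
{"name": "arm_command", "arguments": {
  "series": [0, 0, -0.6, 0, 0, 0, 0, -1.2, 0, 0, 0, 0, -1.8, 0, 0, 0, 0, -2.4, 0, 0, 0, 0, -2.8, 0, 0]
}}

```text
clock: 19.6
eef_pos: [450.2, -212.5, 34.2]
tool_rot: [-3.141, 0.0, 3.083]
force: [-0.5, -0.4, -1.8]
width: 15.0
gripper_force: 60.1
```

```bash
python3 chips.py
```

```text
[ 450.2 -212.5   34.2] 19.6
scene 28 [610.  17.  47.] scope [ 27. 101.] [99.  75.5 51.5]
scene 7 [ 508. -185.   47.] scope [ -63. -106.] [144. 108.  70.]
scene 22 [ 560. -187.   47.] scope [ -10. -105.] [130.5  98.5  65.5]
scene 41 [653.  29.   8.] scope [ 69. 115.] [187. 137.  84.]
scene 7 [ 606. -190.   46.] scope [  35. -106.] [73. 59. 40.]
scene 49 [ 627. -210.   17.] scope [  58. -124.] [107.  83.   0.]
top 168 [592.  35.   6.] scope [  8. 118.] [124.  96.  68.]
top 20 [ 619. -206.   17.] scope [  49. -121.] [115.  94.  38.]
top 11 [ 596. -205.   19.] scope [  26. -121.] [67. 24. 26.]
top 38 [ 544. -203.   17.] scope [ -25. -122.] [103.  70.  49.]
```

The top view shows the chips at z≈17 in the tray. Raise the brush 1 cm, retrace under the head to the mat end, and check the tray.

Emit:
{"name": "arm_command", "arguments": {
  "series": [0, 0, 0, -0.5, 0, 0, 0, 0, -1, 0, 0, 0, 2, -1, 0, 0, 0, 5, -1, 0, 0, 0, 8, -1, 0]
}}

```text
clock: 20.12
eef_pos: [455.2, -131.3, 44.8]
tool_rot: [-3.141, 0.001, 3.081]
force: [-0.4, 1.1, -1.0]
width: 14.8
gripper_force: 60.1
```

Emit:
{"name": "arm_command", "arguments": {
  "series": [0, 0, 3, 0, 0, 0, 0, 6, 0, 0, 0, 0, 9, 0, 0, 0, 0, 12, 0, 0, 0, 0, 14.5, 0, 0]
}}

```text
clock: 20.53
eef_pos: [463.4, 16.1, 44.8]
tool_rot: [3.14, 0.001, 3.086]
force: [-0.0, 0.4, -1.1]
width: 15.2
gripper_force: 60.2
```

```bash
python3 chips.py
python3 - <<'E'
from h import *
a=np.load('topc.npz')['p'][95:200,190:380,::-1]; b=np.load('scenec.npz')['p'][185:300,150:340,::-1]
a=cv2.resize(a,(400,221),interpolation=cv2.INTER_CUBIC); b=cv2.resize(b,(400,221),interpolation=cv2.INTER_CUBIC)
cv2.imwrite('pics/p10.png',np.clip(np.hstack([a,b])*1.5,0,255).astype(np.uint8))
E
```

```text
[463.4  16.1  44.8] 20.5333
scene 39 [652.  28.   8.] scope [ 68. 114.] [167. 123.  75.]
scene 62 [ 550. -208.   17.] scope [ -20. -126.] [182.  121.5  61. ]
scene 80 [ 617. -208.   18.] scope [  47. -123.] [151.  102.5  13. ]
top 17 [ 621. -206.   17.] scope [  51. -121.] [129. 119.  50.]
top 13 [ 596. -207.   20.] scope [  27. -124.] [85. 29. 37.]
top 35 [ 542. -204.   16.] scope [ -28. -123.] [118.  93.  60.]
```

View pics/p10.png

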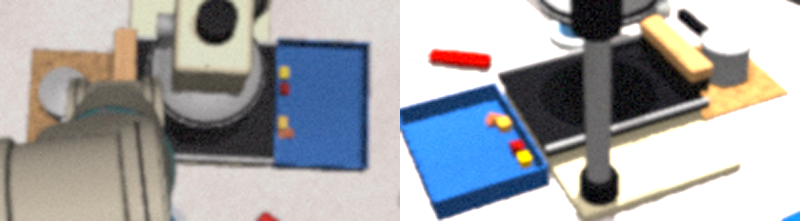

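All four chips lie in the tray: left panel yellow (285,72), red (285,88), brass (284,122), copper (287,132). Now take the brush back the way it came.

Emit:
{"name": "arm_command", "arguments": {
  "series": [0, 0, 0.7, 0, 0, 0, 0, 1.4, -0.5, 0, 0, 0, 1.4, -2.5, 0, 0, 0, 1.4, -5, 0, 0, 0, 1.4, -6.5, 0]
}}

```text
clock: 21.05
eef_pos: [464.6, 26.5, 111.3]
tool_rot: [3.141, 0.002, 3.082]
force: [-0.2, 0.0, -0.7]
width: 15.2
gripper_force: 60.1
```

Emit:
{"name": "arm_command", "arguments": {
  "series": [0, 0, 2, -0.5, 0, 0, 0.4, 6, -0.5, 0, 0, 0.8, 10, -0.5, 0, 0, 1.2, 14, -0.5, 0, 0, 1.5, 17.3, -0.5, 0]
}}

```text
clock: 21.47
eef_pos: [458.9, 203.2, 115.0]
tool_rot: [3.14, 0.001, 3.083]
force: [-1.0, 0.8, -1.3]
width: 15.0
gripper_force: 60.2
```

Emit:
{"name": "arm_command", "arguments": {
  "series": [0, 0.1, 3, 0, -4.4, 0, 0.2, 6, 0, -8.8, 0, 0.4, 9, 0, -13.2, 0, 0.6, 12, 0, -17.6, 0, 0.7, 14.4, 0, -21.8]
}}

```text
clock: 21.88
eef_pos: [460.3, 347.0, 114.8]
tool_rot: [3.141, 0.001, -2.816]
force: [-0.2, -0.2, -1.5]
width: 14.8
gripper_force: 60.1
```

Emit:
{"name": "arm_command", "arguments": {
  "series": [0, 0, 0, 1.5, 0, 0, 0, 0, 4, 0, 0, 0, 0, 6.5, 0, 0, 0, 0, 9, 0, 0, 0, 0, 11, 0]
}}

```text
clock: 22.3
eef_pos: [460.4, 343.6, 3.1]
tool_rot: [-3.141, -0.001, -2.821]
force: [-1.0, 0.6, -0.9]
width: 15.1
gripper_force: 60.1
```

Emit:
{"name": "arm_command", "arguments": {
  "series": [0, 0, 0, 0.3, 0, 0, 0, 0, 0.6, 0, 0, 0, 0, 0.9, 0, 0, 0, 0, 1.1, 0, 0, 0, 0, 1.1, 0]
}}

```text
clock: 22.72
eef_pos: [461.2, 345.1, -5.9]
tool_rot: [3.141, 0.001, -2.819]
force: [0.5, -0.5, -1.8]
width: 14.8
gripper_force: 60.1
```

Emit:
{"name": "arm_command", "arguments": {
  "series": [0, 0, 0, 0.05, 0, 0, 0, 0, 0.1, 0, 0, 0, 0, 0.15, 0, 0, 0, 0, 0.2, 0, 0, 0, 0, 0.2, 0]
}}

```text
clock: 23.13
eef_pos: [460.6, 344.9, -8.7]
tool_rot: [3.141, 0.0, -2.819]
force: [-0.1, -0.3, -0.6]
width: 15.4
gripper_force: 60.1
```

Emit:
{"name": "arm_command", "arguments": {
  "series": [0, 0, 0, 0.05, 0, 0, 0, 0, 0.1, 0, 0, 0, 0, 0.15, 0, 0, 0, 0, 0.15, 0, 0, 0, 0, 0.15, 0]
}}

```text
clock: 23.55
eef_pos: [460.4, 344.9, -9.9]
tool_rot: [3.141, 0.0, -2.819]
force: [-1.3, -0.5, 4.5]
width: 15.0
gripper_force: 61.0
```

Seated (4.5 N). Release, rise and check.

Emit:
{"name": "arm_command", "arguments": {
  "series": [20, 0, 0, 0, 0, 45, 0, 0, 0, 0, 55, 0, 0, 0, 0, 55, 0, 0, 0, 0, 55, 0, 0, 0, 0]
}}

```text
clock: 23.97
eef_pos: [460.6, 344.7, -10.4]
tool_rot: [-3.142, -0.0, -2.819]
force: [0.3, -0.7, 0.3]
width: 47.4
gripper_force: 0.0
```

Emit:
{"name": "arm_command", "arguments": {
  "series": [55, 0, 0, -1, 0, 55, 0, 0, -4, 0, 55, 0, 0, -8, 0, 55, 0, 0, -11, 0, 55, 0, 0, -14, 0]
}}

```text
clock: 24.38
eef_pos: [460.7, 344.8, 132.2]
tool_rot: [3.141, 0.001, -2.819]
force: [-0.3, -0.0, -0.8]
width: 46.9
gripper_force: 0.0
```

Emit:
{"name": "arm_command", "arguments": {
  "series": [55, 0, 0, -1, 0, 55, 0, 0, -2, 0, 55, 0, 0, -3, 0, 55, 0, 0, -4, 0, 55, 0, 0, -4, 0]
}}

```text
clock: 24.8
eef_pos: [461.1, 345.2, 170.8]
tool_rot: [3.141, 0.002, -2.819]
force: [1.0, 0.6, 0.0]
width: 46.9
gripper_force: 0.0
```

```bash
python3 brush.py; python3 chips.py
python3 - <<'E'
from h import *
m=load('wristb.npz'); C=cloud(m); V=m['p'].max(2)
X=C[(V<70)&np.all((C>[360,270,-6])&(C<[690,480,14]),-1)&(m['d']>0)]
r=cv2.minAreaRect(X[:,:2].astype(np.float32)); print('pad',r)
C=cloud(load('scenec.npz')); X=C[np.all((C>[540,50,62])&(C<[640,160,80]),-1)]; print('pot top',np.percentile(X,[1,50,99],axis=0).round(1).tolist())
E
```

```text
[461.1 345.2 170.8] [ 3.14100705e+00  1.50770897e-03 -2.81919035e+00] 46.88940514640258 24.8
3041 [46.2 48.  49.3]
brush ((527.0106811523438, 368.3002624511719), (245.657958984375, 29.9832763671875), 19.07961082458496) [[406.0, 342.0], [416.0, 314.0], [648.0, 394.0], [638.0, 423.0]]
410 233 [420.1 331.4  47.3] 18.7
430 233 [440.1 337.8  47.5] 20.4
450 215 [459.5 344.7  47.3] 19.6
470 158 [479.8 352.3  47.5] 19.8
490 195 [500.5 359.2  47.2] 20.8
510 285 [521.5 368.2  47. ] 29.7
530 370 [539.8 372.9  48.2] 37.5
550 339 [559.9 379.6  48.4] 35.6
570 319 [580.  386.2  48.3] 35.9
590 296 [599.8 393.3  48.4] 36.6
610 274 [619.6 399.9  48.5] 34.3
630 120 [634.9 405.6  48.5] 29.4
[460.7 344.9 169.9] 24.85
scene 28 [607.  17.  47.] scope [ 24. 101.] [100.5  75.5  51. ]
scene 41 [653.  28.   8.] scope [ 69. 115.] [184. 136.  82.]
scene 61 [ 550. -208.   18.] scope [ -20. -126.] [181. 122.  60.]
scene 81 [ 618. -209.   18.] scope [  48. -123.] [153. 102.  15.]
top 160 [594.  35.   6.] scope [ 10. 118.] [122.  95.  67.]
top 17 [ 622. -207.   15.] scope [  52. -121.] [137. 126.  53.]
top 14 [ 597. -207.   19.] scope [  27. -123.] [90. 28. 36.]
top 38 [ 540. -204.   16.] scope [ -30. -123.] [122.5  84.5  63.5]
pad ((521.223388671875, 371.6222229003906), (275.7884521484375, 96.05448150634766), 16.28346061706543)
pot top [[556.4, 65.2, 63.0], [592.7, 94.4, 69.6], [620.6, 129.1, 73.6]]
```

Brush bristle centre is at (67, -1) mm on the pad, lying flat and 3° off its axis. The pot is on the mat, the chips are in the tray, and the robot is clear.

```bash
python3 -c "
from cell import workorder
print(workorder.finish_job())"
```

```text
the job is handed in; nothing more can be done
None
```

The job is handed in, with no verdict returned: at my last check the pot stood upright on the cork mat, all four offcuts were in the blue tray, the brush lay bristles down along its pad, and the arm was clear at about 25 s of the 64 s allowed.

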